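# Strainer sleeve into the jar-filling funnel

## Task

Take the middle-sized of the three upright steel strainer sleeves and set it, narrow end down, loosely into the funnel of the jar-filling stand, lowering it in the gripper rather than dropping it. Stop when it just rests there upright and let go: do not push it down, or the funnel's spring gives way and the two tapers jam. Leave the wide sleeve and the small sleeve where they stand.

Things in the scene. Friction and masses are not known exactly. Their poses are not given: they have to be found in the camera images.
- sleeve_mid (a point): Centre (43 mm above the foot) of the middle-sized sleeve, the one to move: steel, open at both ends, 86 mm tall, narrow foot on the counter (z = 0). Lower half tapers from 32 mm across at the foot to 60 mm at 42 mm up; upper half is a straight collar 60 mm across, wall 3 mm. Grasp across the collar from above, about 31 mm above this point, so the fingers clear the funnel. 0.08-0.17 kg. z up.
- funnel_rim (a point): Centre of the top rim of the funnel, 130 mm up, 92 mm across; z up. A flared lip narrows over 8 mm to a 57 mm throat, then the sleeve's taper. The seated sleeve's centre is about 1 mm below this point. Funnel yields straight down on a spring, 3 mm per N (2-6 mm under the sleeve's weight); 25 mm jams it. Guide column (14 mm thick, as tall as the rim) 105 mm off along x, away from the robot.
- wide_sleeve_mid (a point): Centre (half-way up) of the wide strainer sleeve, same make but 90 mm across and 75 mm tall, foot 68 mm: too wide for the funnel. Stays where it stands.
- small_sleeve_mid (a point): Centre (half-way up) of the small strainer sleeve, same make but 33 mm across and 55 mm tall, foot 22 mm: too small for the funnel. Stays where it stands.
There are look-alikes about, which are no part of the job. Leave any blue or red look-alike of the part that bears sleeve_mid alone.

How it is judged:
By the outcome, as a careful person would: the job done as asked, in the order asked, and still so for the second after the job is handed in, with the robot touching nothing.
It also fails if it takes over 45 s, if anything falls off the work surface, if the arm or the gripper's body presses on something with over 40 N, if the wrist force passes 120 N, or if a joint passes its speed limit or range.

## Robot

A 6-joint arm with a two-finger parallel gripper is mounted at the origin on the work surface. World frame = base frame: x ahead of the robot, y to its left, z up, the work surface at z = 0. Lengths are in m, angles in rad, forces in N, time in s.
With the tool pointing down it reaches from about 0.225 to 0.725 m from the base axis. Payload 3.1 kg.
Tool frame: the origin (TCP) lies where the fingers leave the gripper's body, on its centre line; the fingertips stand 73 mm ahead of it and the grasp point (between the pads) lies 54 mm ahead of it; z points along the fingers, y is the line along which they close (so a half turn about z gives the same grasp; the last joint's range is limited). The gripper opens to 85 mm and grips with 20 to 120 N. Pads are 22 mm wide; open, the fingers measure 114 mm over their backs; the gripper's body (76 mm by 85 mm) begins 54 mm behind the grasp point. The pads swing forward as they close: fully open they stand 13 mm farther back than shut.
Start: joints at [-1.243, 0.048, 0.099, 1.622, 0, 1.443], TCP at [0.231, -0.471, 0.304] pointing down, gripper open.
Joint ranges: [-2.91, 2.91], [-0.99, 1.94], [-1.21, 1.42], [-2.12, 2.29], [-1.49, 1.47], [-3.14, 3.14]. Speed limits (rad/s): [2.79, 2.79, 3.14, 3.14, 3.14, 3.14].

## Interface

Orientations are given as a unit quaternion [w, x, y, z].
In Python, from plant import sensors, eyes, close_job gives the robot as it stands. The module is installed in compiled form; this text tells all that it offers.
- The arm moves only by the tool move_arm, never from a script. Its argument "plan" is a list of rows, each an object of numbers: "hand": the finger opening in cm, from 0 to 8.54; "dx", "dy", "dz": the shift along the tool's x, y, z in cm; "yaw": the turn about the tool's z in degrees. In form: [{"hand": .., "dx": .., "dy": .., "dz": .., "yaw": ..}, ...]. A call has 1 to 10 rows; each row shifts and turns the commanded pose from where the row before left it, along the tool's axes as they then stand; what a row does not reach is not made up. A row lasts 1/10 s, in which the tool goes at most 50 mm and 8.59 degrees, less where a joint would pass 70% of its speed; a pose out of reach is approached as far as the arm can. A call is refused whole if a number of a shift passes 5 or a number of a turn 8.59, either way. A call with a gripper value outside its range is refused whole. The fingers move at their own pace and stop on an object; "newtons" is the grip in N (left out, the last holds). Time passes only in rows, so rows that do not move let the fingers close. It gives the time, the measured TCP pose, the force, the opening and the grip force at its end, in the units of the state.
- sensors.sense(): the state, without advancing time (a new reading comes with each control period).
- eyes.grab_frame(name): name is "scene" or "top" or "wrist"; returns the picture (480x640x3 uint8, blue, green, red); there is no depth.
- eyes.calibration(name): a dict with "fov_y" (degrees; the focal length in pixels is half the picture's height over the tangent of half this angle, whatever the lens; pixels are square), "cx", "cy" (the principal point, pixels), "dist_coeffs" ([k1, k2, p1, p2, k3] as OpenCV has them; the pictures are not rectified), "view" (4x4, takes a point from world to camera coordinates). Camera axes: x right, y up, looking along -z (the intrinsics and any distortion apply to the point x, -y, -z); pixel columns grow to the right and rows downward; lengths in m; the calibration is good to about 2 mm. A picture is of the moment at which its call begins: read the wrist's pose just before it. calibration takes no time and is no camera call; for the wrist camera it gives the pose at the moment of the call.
- close_job(): hands the job in; it is judged then, once.
The state is a dict: "time": time; "joints": joint angles; "joint_velocities": joint speeds; "effort": joint torques, N m; "position": TCP position; "ee_rot": TCP orientation; "contact_force": force on the tool from outside, world axes, zero at the start; "ft_torque": the same for the moment, N m; "finger_gap": finger opening in m; "finger_force": force on a finger pad.
Only numpy, scipy, OpenCV 4.12 (cv2) and the standard library are available. Lean on these libraries where they do the work, as an engineer would, in place of code of your own. Each camera call takes 0.05 s, during which the arm holds its last target. There are 200 camera calls.

## Working session

There is one attempt and no reset: what is moved stays moved. The work goes in short steps, Python scripts to look and compute and a tool call to move; the robot and the scene stay as the last step left them, time stands still between calls to the robot, and variables do not carry over. Pictures are saved under pics/ and viewed, at most 10 in all, crops included, and the job is handed in when it is done.

Besides the shell and the picture viewer there is one more tool, called after "Call:" by a JSON object that holds its "api" and its "payload", one argument or row to a line. move_arm: Moves the arm, as the interface text tells. Its arguments: {"type":"object","properties":{"plan":{"type":"array"},"newtons":{"type":"number"}},"required":["plan"]}

```bash
mkdir -p pics
cat > h.py <<'E'
import numpy as np, cv2
from plant import sensors, eyes, close_job
def K(c):
    f=240/np.tan(np.radians(c["fov_y"])/2); return np.array([[f,0,c["cx"]],[0,f,c["cy"]],[0,0,1.]])
def ray(c,uv):
    V=np.array(c["view"]); n=cv2.undistortPoints(np.array([[uv]],float),K(c),np.array(c["dist_coeffs"],float))[0,0]
    R=V[:3,:3]; o=-R.T@V[:3,3]; d=R.T@np.array([n[0],-n[1],-1]); return o,d/np.linalg.norm(d)
def atz(c,uv,z):
    o,d=ray(c,uv); return o+d*(z-o[2])/d[2]
def tri(rs):
    A=sum(np.eye(3)-np.outer(d,d) for o,d in rs); b=sum((np.eye(3)-np.outer(d,d))@o for o,d in rs); return np.linalg.solve(A,b)
def proj(c,p):
    V=np.array(c["view"]); q=V[:3,:3]@np.array(p)+V[:3,3]
    return cv2.projectPoints(np.array([[q[0],-q[1],-q[2]]]),np.zeros(3),np.zeros(3),K(c),np.array(c["dist_coeffs"],float))[0].ravel()
E
python3 - <<'E'
from h import *
for n in("scene","top"):
    cv2.imwrite(f"pics/{n}0.png",eyes.grab_frame(n)); c=eyes.calibration(n); print(n,c["fov_y"],c["dist_coeffs"],np.round(ray(c,(c["cx"],c["cy"])),3))
print(sensors.sense())
E
```

```text
scene 43.334346192445345 [-0.16033096  0.          0.          0.          0.        ] [[ 1.017  0.118  0.801]
 [-0.585 -0.084 -0.807]]
top 47.69432791299207 [-0.08445611  0.          0.          0.          0.        ] [[ 0.358  0.056  0.97 ]
 [ 0.172  0.013 -0.985]]
{'time': 0.1, 'joints': array([-1.24280755e+00,  4.86724573e-02,  9.77393785e-02,  1.62201594e+00,
       -1.82367852e-05,  1.44297190e+00]), 'joint_velocities': array([ 0.00065314, -0.00015014,  0.00316324, -0.00039795,  0.00075331,
       -0.00019714]), 'effort': array([ 2.69488795e-03, -3.39851618e+01,  3.20935249e+01,  1.58018887e-02,
       -9.78023286e-05, -7.97132600e-06]), 'position': array([ 0.23094156, -0.47102236,  0.30282868]), 'ee_rot': array([-1.07004789e-03,  9.74140942e-01,  2.25938635e-01, -1.16615968e-04]), 'contact_force': array([-0.02003638,  0.21483053, -0.01450438]), 'ft_torque': array([-0.00400719,  0.02067141,  0.02395397]), 'finger_force': 0.0, 'finger_gap': 0.08551711932043532}
```

View pics/scene0.png

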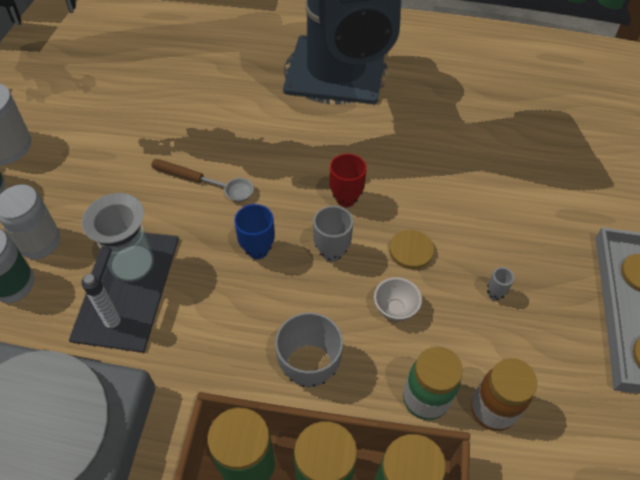

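View pics/top0.png

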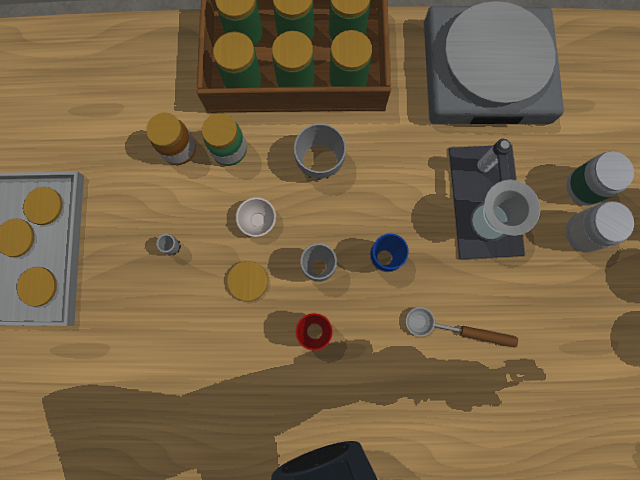

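The mid sleeve (grey) has its rim at about (318,261) in top and (333,222) in scene. The funnel rim is at about (512,207) in top and (114,218) in scene. I'll enlarge both to measure them better.

Run:
```python
from h import *
t=cv2.imread("pics/top0.png"); s=cv2.imread("pics/scene0.png")
cr=[(t,285,230),(s,300,195),(t,475,170),(s,77,180)]
ims=[]
for im,u,v in cr:
    w=cv2.resize(im[v:v+72,u:u+96],None,fx=4,fy=4,interpolation=cv2.INTER_CUBIC)
    for k in range(0,96,10):
        cv2.line(w,(4*k,0),(4*k,6 if k%50 else 14),(0,255,255),1)
        if k<72: cv2.line(w,(0,4*k),(6 if k%50 else 14,4*k),(0,255,255),1)
    ims.append(w)
cv2.imwrite("pics/crop.png",np.vstack([np.hstack(ims[:2]),np.hstack(ims[2:])]))
for p in [((318,261),(333,222)),((512,207),(114,218))]:
    ct,cs=eyes.calibration("top"),eyes.calibration("scene")
    print(tri([ray(ct,p[0]),ray(cs,p[1])]))
```

```text
[0.46484053 0.05948787 0.08185629]
[ 0.54282356 -0.25024808  0.12657137]
```

View pics/crop.png

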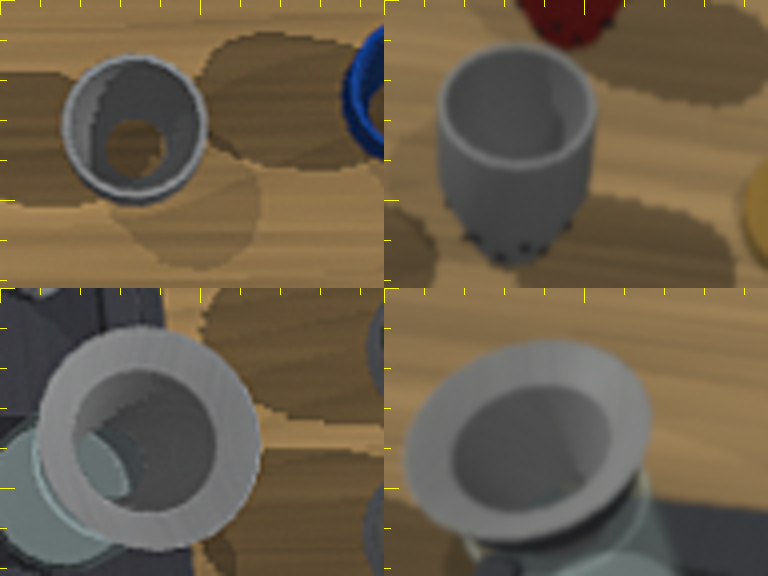

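Enlarged rim bounds:
- **Sleeve:** top is u 300.5–337, v 243.7–280.7; scene is u 313.5–353, v 206–237.5.
- **Funnel:** top is u 484.5–540, v 179.5–235.5; scene is u 82–144, v 193–243.7.

I'll fit circles to these.

```bash
cat > fit.py <<'E'
from h import *
from scipy.optimize import least_squares
def bb(c,p,r):
    a=np.linspace(0,2*np.pi,90); q=np.array([proj(c,[p[0]+r*np.cos(t),p[1]+r*np.sin(t),p[2]]) for t in a]); return np.r_[q.min(0),q.max(0)]
def fit(obs,x0):  # obs: list (calib, bbox)
    res=lambda x: np.r_[tuple(bb(c,x[:3],x[3])-b for c,b in obs)]
    s=least_squares(res,x0,x_scale=.01,diff_step=1e-4); return s.x,res(s.x)
E
python3 - <<'E'
from fit import *
ct,cs=eyes.calibration("top"),eyes.calibration("scene")
o=.375
for n,bt,bs,x0 in[("sleeve",[300.5,243.75,337,280.75],[313.5,206,353,237.5],[.465,.06,.085,.03]),("funnel",[484.5,179.5,540,235.5],[82,193,144,243.7],[.543,-.25,.13,.046])]:
    x,r=fit([(ct,np.array(bt)-o),(cs,np.array(bs)-o)],x0); print(n,x.round(4),r.round(1))
print(tri([ray(ct,(168,242)),ray(cs,(503,274))]),tri([ray(ct,(389,249)),ray(cs,(254,218))]),tri([ray(ct,(503,146)),ray(cs,(91,282))]))
E
```

```text
sleeve [0.4635 0.059  0.0823 0.0301] [-0.2  0.4 -0.2 -0.3 -0.4 -0.1  0.1  0. ]
funnel [ 0.543  -0.2508  0.1281  0.0456] [-0.7  0.2 -0.1 -0.  -0.5  0.3 -0.2 -0.4]
[0.5023119  0.31874152 0.05880293] [ 0.48264596 -0.05716697  0.08970301] [ 0.64768767 -0.24653088  0.11903835]
```

Call:
{"api": "move_arm", "payload": {
  "plan": [
    {"dx":2.95,"dy":-2.49},
    {"dx":2.95,"dy":-2.49},
    {"dx":2.95,"dy":-2.49},
    {"dx":2.95,"dy":-2.49},
    {"dx":2.95,"dy":-2.49},
    {"dx":2.95,"dy":-2.49},
    {"dx":2.95,"dy":-2.49},
    {"dx":2.95,"dy":-2.49},
    {"dx":2.95,"dy":-2.49},
    {"dx":2.95,"dy":-2.49}
  ]
}}

```text
invalid input
```

Call:
{"api": "move_arm", "payload": {
  "plan": [
    {"dx":2.95,"dy":-2.49},
    {"dx":2.95,"dy":-2.49},
    {"dx":2.95,"dy":-2.49},
    {"dx":2.95,"dy":-2.49},
    {"dx":2.95,"dy":-2.49},
    {"dx":0},
    {"dx":0},
    {"dx":0}
  ]
}}

```text
invalid input
```

Run:
```python
from h import *
c=eyes.calibration("wrist"); cv2.imwrite("pics/w1.png",eyes.grab_frame("wrist"))
s=sensors.sense(); print(s["position"],s["ee_rot"],s["joints"],s["contact_force"])
print(proj(c,[.4635,.059,.0845]), proj(c,[.543,-.2508,.129]), ray(c,(320,240)))
```

```text
[ 0.23096247 -0.47109561  0.30297114] [-9.21557050e-04  9.74142882e-01  2.25930930e-01 -1.08635798e-04] [-1.24280842e+00  4.86295056e-02  9.79789251e-02  1.62200135e+00
 -3.20161716e-05  1.44298692e+00] [-0.31433215  0.21199932 -0.00577868]
[-215.60625283 -384.52004948] [ 196.86407471 -486.04584573] (array([ 0.30265852, -0.43728026,  0.37322086]), array([-0.2827275 , -0.13709577, -0.94935237]))
```

View pics/w1.png

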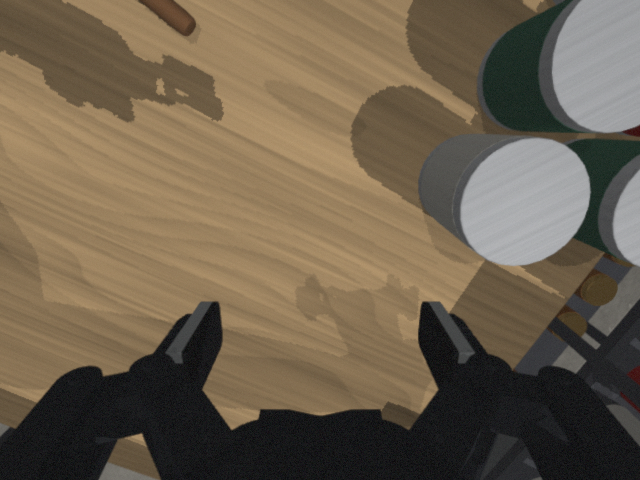

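The wrist picture shows only the start area: the fingers at the bottom and white-lidded jars at the right (525,200). The move calls were refused, so I'll resend them with all keys in every row.

Call:
{"api": "move_arm", "payload": {
  "plan": [
    {"hand":8.5,"dx":2.95,"dy":-2.49,"dz":0,"yaw":0},
    {"hand":8.5,"dx":2.95,"dy":-2.49,"dz":0,"yaw":0},
    {"hand":8.5,"dx":2.95,"dy":-2.49,"dz":0,"yaw":0},
    {"hand":8.5,"dx":2.95,"dy":-2.49,"dz":0,"yaw":0},
    {"hand":8.5,"dx":2.95,"dy":-2.49,"dz":0,"yaw":0},
    {"hand":8.5,"dx":2.95,"dy":-2.49,"dz":0,"yaw":0},
    {"hand":8.5,"dx":2.95,"dy":-2.49,"dz":0,"yaw":0},
    {"hand":8.5,"dx":2.95,"dy":-2.49,"dz":0,"yaw":0},
    {"hand":8.5,"dx":2.95,"dy":-2.49,"dz":0,"yaw":0},
    {"hand":8.5,"dx":2.95,"dy":-2.49,"dz":0,"yaw":0}
  ]
}}

```text
time: 1.15
position: [0.3866, -0.1164, 0.3037]
ee_rot: [0.0, 0.974, 0.226, 0.0]
contact_force: [0.7, -1.0, 0.1]
finger_gap: 0.0852
finger_force: 0.0
```

Call:
{"api": "move_arm", "payload": {
  "plan": [
    {"hand":8.5,"dx":2.95,"dy":-2.49,"dz":0,"yaw":0},
    {"hand":8.5,"dx":2.95,"dy":-2.49,"dz":0,"yaw":0},
    {"hand":8.5,"dx":2.95,"dy":-2.49,"dz":0,"yaw":0},
    {"hand":8.5,"dx":2.95,"dy":-2.49,"dz":0,"yaw":0},
    {"hand":8.5,"dx":2.95,"dy":-2.49,"dz":0,"yaw":0},
    {"hand":8.5,"dx":0,"dy":0,"dz":0,"yaw":0},
    {"hand":8.5,"dx":0,"dy":0,"dz":0,"yaw":0}
  ]
}}

```text
time: 1.85
position: [0.4638, 0.0593, 0.3034]
ee_rot: [0.0, 0.974, 0.227, -0.001]
contact_force: [0.6, -0.0, 0.3]
finger_gap: 0.0851
finger_force: 0.0
```

Run:
```python
from h import *
c=eyes.calibration("wrist"); cv2.imwrite("pics/w2.png",eyes.grab_frame("wrist"))
import pickle; pickle.dump(c,open("w2.pkl","wb"))
s=sensors.sense(); print(s["time"],s["position"],s["ee_rot"],s["joints"],s["contact_force"])
print(proj(c,[.4635,.059,.0845]), proj(c,[.543,-.2508,.129]))
```

```text
1.9 [0.46365233 0.05857161 0.30353196] [ 1.48826040e-04  9.74084217e-01  2.26184591e-01 -6.68114719e-04] [-1.76618494e-02 -1.00581517e-01 -4.71199996e-02  1.62548147e+00
 -6.13878840e-04  2.66761313e+00] [0.82529053 0.26705011 0.18722089]
[318.74586477 222.02035382] [692.43611649 312.62150689]
```

View pics/w2.png

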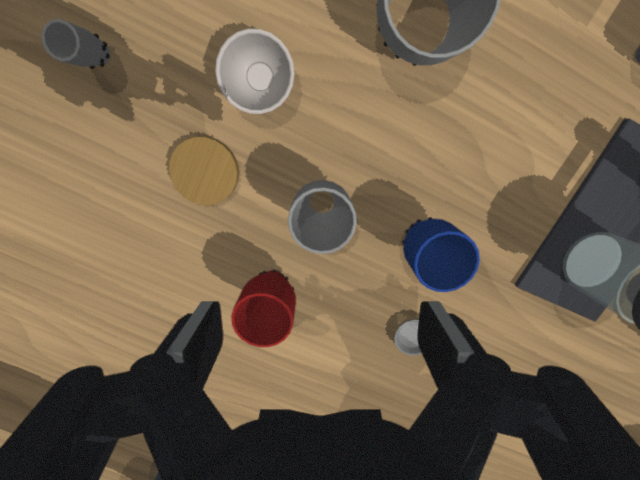

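The sleeve's rim is centred at about (323,221), against (319,222) predicted. Blue is at (442,255) and red at (265,310). I'll refine by matching the rim circle numerically.

Run:
```python
from h import *
import pickle
c=pickle.load(open("w2.pkl","rb")); im=cv2.imread("pics/w2.png"); g=cv2.GaussianBlur(cv2.cvtColor(im,cv2.COLOR_BGR2GRAY),(3,3),0).astype(np.float32)
# brightness along mid-wall rim ring minus neighbours inside
a=np.linspace(0,2*np.pi,120)
def ring(x,y,z,r):
    P=np.array([[x+r*np.cos(t),y+r*np.sin(t),z,1] for t in a])@np.array(c["view"]).T
    q=cv2.projectPoints(P[:,:3]*[1,-1,-1],np.zeros(3),np.zeros(3),K(c),np.array(c["dist_coeffs"],float))[0][:,0]
    return cv2.remap(g,q[:,0].astype(np.float32),q[:,1].astype(np.float32),1).mean()
best=max((ring(x,y,.086,.0285)-ring(x,y,.086,.025),x,y) for x in np.arange(.452,.475,.001) for y in np.arange(.046,.072,.001))
print(best,proj(c,[best[1],best[2],.086]))
w=cv2.resize(im[175:265,270:380],None,fx=6,fy=6); 
P=[proj(c,[best[1]+.03*np.cos(t),best[2]+.03*np.sin(t),.086]) for t in a]
for p in P: cv2.circle(w,tuple(np.int32(((p-[270,175])+.5)*6)),1,(0,0,255),-1)
cv2.imwrite("pics/w2c.png",w)
```

```text
(np.float32(56.17015), np.float64(0.465), np.float64(0.05700000000000001)) [321.56981014 221.96966495]
```

View pics/w2c.png

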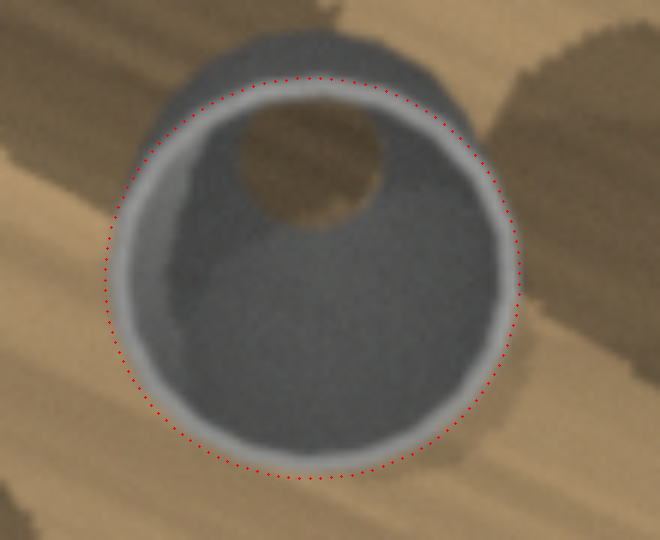

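Call:
{"api": "move_arm", "payload": {
  "plan": [
    {"hand":8.5,"dx":0.05,"dy":0.25,"dz":1.5,"yaw":0},
    {"hand":8.5,"dx":0,"dy":0,"dz":2,"yaw":0},
    {"hand":8.5,"dx":0,"dy":0,"dz":2,"yaw":0},
    {"hand":8.5,"dx":0,"dy":0,"dz":2,"yaw":0},
    {"hand":8.5,"dx":0,"dy":0,"dz":2,"yaw":0},
    {"hand":8.5,"dx":0,"dy":0,"dz":2,"yaw":0},
    {"hand":8.5,"dx":0,"dy":0,"dz":2,"yaw":0},
    {"hand":8.5,"dx":0,"dy":0,"dz":1.5,"yaw":0},
    {"hand":8.5,"dx":0,"dy":0,"dz":1,"yaw":0},
    {"hand":8.5,"dx":0,"dy":0,"dz":0,"yaw":0}
  ]
}}

```text
time: 2.9
position: [0.4638, 0.0558, 0.1415]
ee_rot: [-0.0, 0.974, 0.225, -0.002]
contact_force: [-0.2, 0.2, -0.6]
finger_gap: 0.0851
finger_force: 0.0
```

Call:
{"api": "move_arm", "payload": {
  "plan": [
    {"hand":8.5,"dx":0,"dy":0,"dz":0.8,"yaw":0},
    {"hand":8.5,"dx":0,"dy":0,"dz":0.8,"yaw":0},
    {"hand":8.5,"dx":0,"dy":0,"dz":0.2,"yaw":0},
    {"hand":8.5,"dx":0,"dy":0,"dz":0,"yaw":0},
    {"hand":8.5,"dx":0,"dy":0,"dz":0,"yaw":0}
  ]
}}

```text
time: 3.4
position: [0.4658, 0.0568, 0.1262]
ee_rot: [0.0, 0.974, 0.226, 0.0]
contact_force: [-1.0, 0.2, 0.3]
finger_gap: 0.0852
finger_force: 0.0
```

Call:
{"api": "move_arm", "payload": {
  "plan": [
    {"hand":7,"dx":0,"dy":0,"dz":0,"yaw":0},
    {"hand":6.5,"dx":0,"dy":0,"dz":0,"yaw":0},
    {"hand":6,"dx":0,"dy":0,"dz":0,"yaw":0},
    {"hand":5,"dx":0,"dy":0,"dz":0,"yaw":0},
    {"hand":5,"dx":0,"dy":0,"dz":0,"yaw":0},
    {"hand":5,"dx":0,"dy":0,"dz":0,"yaw":0},
    {"hand":5,"dx":0,"dy":0,"dz":0,"yaw":0}
  ],
  "newtons": 25
}}

```text
time: 4.1
position: [0.4659, 0.0568, 0.1265]
ee_rot: [-0.0, 0.974, 0.226, 0.001]
contact_force: [-0.7, 1.3, 5.1]
finger_gap: 0.0601
finger_force: 26.6
```

Call:
{"api": "move_arm", "payload": {
  "plan": [
    {"hand":5,"dx":0,"dy":0,"dz":-0.5,"yaw":0},
    {"hand":5,"dx":0,"dy":0,"dz":-1.5,"yaw":0},
    {"hand":5,"dx":0,"dy":0,"dz":-2,"yaw":0},
    {"hand":5,"dx":0,"dy":0,"dz":-2,"yaw":0},
    {"hand":5,"dx":0,"dy":0,"dz":-2.5,"yaw":0},
    {"hand":5,"dx":0,"dy":0,"dz":-2.5,"yaw":0},
    {"hand":5,"dx":0,"dy":0,"dz":-2.5,"yaw":0},
    {"hand":5,"dx":0,"dy":0,"dz":-2,"yaw":0},
    {"hand":5,"dx":0,"dy":0,"dz":-1.5,"yaw":0},
    {"hand":5,"dx":0,"dy":0,"dz":0,"yaw":0}
  ]
}}

```text
time: 5.1
position: [0.4664, 0.0565, 0.2978]
ee_rot: [0.001, 0.974, 0.226, 0.002]
contact_force: [0.5, 0.4, -1.6]
finger_gap: 0.0602
finger_force: 27.4
```

Run:
```python
from h import *
s=sensors.sense(); print(s["position"],s["contact_force"],s["finger_gap"],s["joints"])
# offset to a spot 10 cm short of the funnel along tool x
q=s["ee_rot"]; from scipy.spatial.transform import Rotation as R
M=R.from_quat([q[1],q[2],q[3],q[0]]).as_matrix()
print(M.round(3)); print(M.T@(np.array([.543,-.2508,s["position"][2]])-s["position"]))
```

```text
[0.46639669 0.05653783 0.29780361] [ 0.533059    0.36018067 -1.56361026] 0.06022336919020813 [-2.20445109e-02 -9.99049514e-02 -5.79051005e-02  1.60926954e+00
 -3.92452049e-04  2.66386834e+00]
[[ 0.898  0.44   0.004]
 [ 0.44  -0.898 -0.   ]
 [ 0.003  0.002 -1.   ]]
[-0.06646457  0.30968839  0.0004139 ]
```

Call:
{"api": "move_arm", "payload": {
  "plan": [
    {"hand":5,"dx":-0.7,"dy":1.5,"dz":0,"yaw":0},
    {"hand":5,"dx":-1.6,"dy":3.5,"dz":0,"yaw":0},
    {"hand":5,"dx":-1.6,"dy":3.5,"dz":0,"yaw":0},
    {"hand":5,"dx":-1.6,"dy":3.5,"dz":0,"yaw":0},
    {"hand":5,"dx":-1.6,"dy":3.5,"dz":0,"yaw":0},
    {"hand":5,"dx":-1.6,"dy":3.5,"dz":0,"yaw":0},
    {"hand":5,"dx":-1.6,"dy":3.5,"dz":0,"yaw":0},
    {"hand":5,"dx":-1.6,"dy":3.5,"dz":0,"yaw":0},
    {"hand":5,"dx":-1.6,"dy":3,"dz":0,"yaw":0},
    {"hand":5,"dx":-1.1,"dy":2,"dz":0,"yaw":0}
  ]
}}

```text
time: 6.1
position: [0.47, -0.2881, 0.2933]
ee_rot: [-0.001, 0.974, 0.225, -0.001]
contact_force: [0.9, 0.5, -1.9]
finger_gap: 0.0601
finger_force: 27.5
```

Call:
{"api": "move_arm", "payload": {
  "plan": [
    {"hand":5,"dx":0,"dy":0,"dz":0,"yaw":0},
    {"hand":5,"dx":0,"dy":0,"dz":0,"yaw":0},
    {"hand":5,"dx":0,"dy":0,"dz":0,"yaw":0},
    {"hand":5,"dx":0,"dy":0,"dz":0,"yaw":0}
  ]
}}

```text
time: 6.5
position: [0.471, -0.2848, 0.2957]
ee_rot: [-0.0, 0.974, 0.227, -0.0]
contact_force: [0.1, 0.6, -0.9]
finger_gap: 0.0599
finger_force: 27.6
```

Run:
```python
from h import *
import pickle
c=eyes.calibration("wrist"); s=sensors.sense(); im=eyes.grab_frame("wrist"); cv2.imwrite("pics/w3.png",im); pickle.dump((c,s),open("w3.pkl","wb"))
print(s["time"],s["position"],s["ee_rot"],s["contact_force"])
for r in(.046,.0285):
  for t in np.linspace(0,2*np.pi,90):
    p=proj(c,[.543+r*np.cos(t),-.2508+r*np.sin(t),.130 if r>.04 else .122]); cv2.circle(im,tuple(np.int32(np.round(p))),0,(0,0,255),-1)
cv2.imwrite("pics/w3o.png",im)
```

```text
6.5 [ 0.47096863 -0.28475038  0.29565896] [-3.18084212e-04  9.73975023e-01  2.26655082e-01 -1.64970949e-04] [ 0.05244124  0.60828716 -0.92273079]
```

View pics/w3o.png

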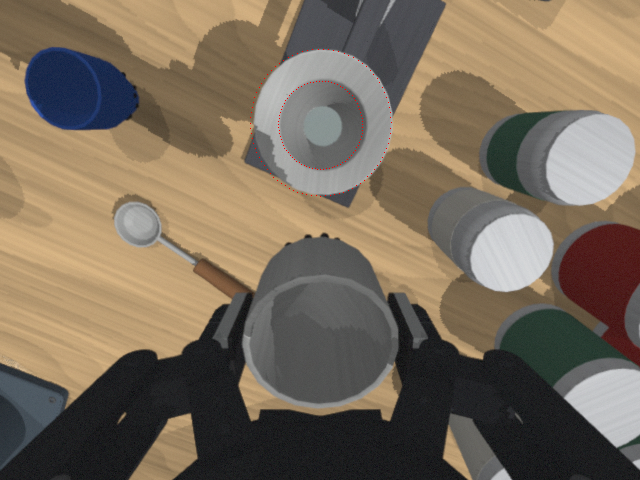

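The funnel rim is at about (323,122), within 1–2 px of the prediction. The held sleeve's rim is at about (320,340), spanning u 243–397 and v 275–405, upright in the hand. I'll compute the offset.

Run:
```python
from fit import *
import pickle
from scipy.spatial.transform import Rotation as R
c,s=pickle.load(open("w3.pkl","rb")); im=cv2.imread("pics/w3.png"); g=cv2.GaussianBlur(cv2.cvtColor(im,cv2.COLOR_BGR2GRAY),(3,3),0).astype(np.float32)
q=s["ee_rot"]; M=R.from_quat([q[1],q[2],q[3],q[0]]).as_matrix(); p=s["position"]
a=np.linspace(0,2*np.pi,120)
def ring(x,y,z,r):
    P=np.c_[x+r*np.cos(a),y+r*np.sin(a),0*a+z,0*a+1]@np.array(c["view"]).T
    q=cv2.projectPoints(P[:,:3]*[1,-1,-1],np.zeros(3),np.zeros(3),K(c),np.array(c["dist_coeffs"],float))[0][:,0]
    return cv2.remap(g,q[:,0].astype(np.float32),q[:,1].astype(np.float32),1).mean()
def best(x0,y0,z,ro,ri): return max((ring(x,y,z,ro)-ring(x,y,z,ri),x,y) for x in np.arange(x0-.009,x0+.009,.0005) for y in np.arange(y0-.009,y0+.009,.0005))
f=best(.543,-.2508,.122,.031,.026); f2=best(.543,-.2508,.130,.044,.048); print("funnel throat/rim",f,f2)
print("funnel in tool",M.T@(np.array([f[1],f[2],p[2]])-p), M.T@(np.array([f2[1],f2[2],p[2]])-p),"topcam",M.T@(np.array([.543,-.2508,p[2]])-p))
zt=p[2]-.1263+.086
h=best(p[0],p[1],zt,.0285,.025); print("held",h,M.T@(np.array([h[1],h[2],p[2]])-p))
w=im.copy()
x,r=fit([(c,np.array([243,275,397,405.]))],[p[0],p[1],zt,.03]); print(x,r,M.T@(x[:3]-p))
```

```text
funnel throat/rim (np.float32(49.812622), np.float64(0.5439999999999989), np.float64(-0.2523)) (np.float32(58.369995), np.float64(0.5444999999999989), np.float64(-0.2528))
funnel in tool [ 7.98550117e-02  3.12801463e-03 -1.63195445e-05] [ 8.00828827e-02  3.79739834e-03 -1.68247321e-05] topcam [ 7.96200261e-02  1.34061984e-03 -1.50367548e-05]
held (np.float32(38.00702), np.float64(0.4714686343434529), np.float64(-0.28625038149980286)) [-2.13641877e-04  1.56663845e-03 -1.05001671e-06]
[ 0.52884449 -0.25757891  0.34436944  0.00567142] [ 0.33635163 -0.36594856 -0.33627031  0.42524983] [ 0.06391732  0.00113936 -0.04872262]
```

Call:
{"api": "move_arm", "payload": {
  "plan": [
    {"hand":5,"dx":1,"dy":0.17,"dz":0,"yaw":0},
    {"hand":5,"dx":2,"dy":0,"dz":0,"yaw":0},
    {"hand":5,"dx":2,"dy":0,"dz":0,"yaw":0},
    {"hand":5,"dx":1.5,"dy":0,"dz":0,"yaw":0},
    {"hand":5,"dx":1,"dy":0,"dz":0,"yaw":0},
    {"hand":5,"dx":0.5,"dy":0,"dz":0,"yaw":0},
    {"hand":5,"dx":0,"dy":0,"dz":0,"yaw":0},
    {"hand":5,"dx":0,"dy":0,"dz":0,"yaw":0},
    {"hand":5,"dx":0,"dy":0,"dz":0,"yaw":0},
    {"hand":5,"dx":0,"dy":0,"dz":0,"yaw":0}
  ]
}}

```text
time: 7.55
position: [0.543, -0.2526, 0.2961]
ee_rot: [0.0, 0.974, 0.226, -0.0]
contact_force: [-0.3, -0.3, -1.1]
finger_gap: 0.0599
finger_force: 27.6
```

Run:
```python
from h import *
P=[];F=[]
for i in range(4):
    s=sensors.sense();P.append(s["position"]);F.append(s["contact_force"]); im=eyes.grab_frame(("scene","wrist")[i%2]); cv2.imwrite(f"pics/p{i}.png",im)
print(np.mean(P,0),np.std(P,0),np.mean(F,0),s["time"])
```

```text
[ 0.54312055 -0.25253212  0.29604934] [6.13488732e-05 4.74952612e-05 1.03062186e-05] [-0.22975111 -0.01036976 -1.38336436] 7.7
```

Call:
{"api": "move_arm", "payload": {
  "plan": [
    {"hand":5,"dx":0.09,"dy":-0.12,"dz":0.5,"yaw":0},
    {"hand":5,"dx":0,"dy":0,"dz":1,"yaw":0},
    {"hand":5,"dx":0,"dy":0,"dz":1,"yaw":0},
    {"hand":5,"dx":0,"dy":0,"dz":1,"yaw":0},
    {"hand":5,"dx":0,"dy":0,"dz":1,"yaw":0},
    {"hand":5,"dx":0,"dy":0,"dz":1,"yaw":0},
    {"hand":5,"dx":0,"dy":0,"dz":0.8,"yaw":0},
    {"hand":5,"dx":0,"dy":0,"dz":0.5,"yaw":0},
    {"hand":5,"dx":0,"dy":0,"dz":0.3,"yaw":0},
    {"hand":5,"dx":0,"dy":0,"dz":0,"yaw":0}
  ]
}}

```text
time: 8.75
position: [0.5437, -0.2507, 0.2245]
ee_rot: [-0.0, 0.974, 0.226, -0.0]
contact_force: [0.5, 0.1, -0.5]
finger_gap: 0.0599
finger_force: 27.6
```

Call:
{"api": "move_arm", "payload": {
  "plan": [
    {"hand":5,"dx":0,"dy":0,"dz":0,"yaw":0},
    {"hand":5,"dx":0,"dy":0,"dz":0,"yaw":0},
    {"hand":5,"dx":0,"dy":0,"dz":0,"yaw":0},
    {"hand":5,"dx":0,"dy":0,"dz":0,"yaw":0}
  ]
}}

```text
time: 9.15
position: [0.5439, -0.2508, 0.2253]
ee_rot: [0.0, 0.974, 0.226, 0.0]
contact_force: [0.7, -0.4, -2.0]
finger_gap: 0.0603
finger_force: 27.6
```

Call:
{"api": "move_arm", "payload": {
  "plan": [
    {"hand":5,"dx":0,"dy":0,"dz":0.4,"yaw":0},
    {"hand":5,"dx":0,"dy":0,"dz":0.4,"yaw":0},
    {"hand":5,"dx":0,"dy":0,"dz":0.3,"yaw":0},
    {"hand":5,"dx":0,"dy":0,"dz":0,"yaw":0},
    {"hand":5,"dx":0,"dy":0,"dz":0,"yaw":0},
    {"hand":5,"dx":0,"dy":0,"dz":0,"yaw":0}
  ]
}}

```text
time: 9.75
position: [0.5438, -0.2509, 0.2141]
ee_rot: [0.0, 0.974, 0.226, 0.0]
contact_force: [-0.4, -0.7, -0.1]
finger_gap: 0.0601
finger_force: 27.6
```

```bash
cat > f.py <<'E'
from h import *
import sys
P=[];F=[]
for i in range(8):
    s=sensors.sense();P.append(s["position"]);F.append(s["contact_force"]); im=eyes.grab_frame("scene")
cv2.imwrite(f"pics/{sys.argv[1]}.png",im)
print(np.mean(P,0),np.mean(F,0),np.std(F,0),s["time"])
E
python3 f.py a
```

```text
[ 0.54382448 -0.25083086  0.21410129] [ 0.28142877 -0.54802097 -0.78173405] [0.45227481 0.41179146 0.78154391] 10.1
```

Call:
{"api": "move_arm", "payload": {
  "plan": [
    {"hand":5,"dx":0,"dy":0,"dz":0.1,"yaw":0},
    {"hand":5,"dx":0,"dy":0,"dz":0.1,"yaw":0},
    {"hand":5,"dx":0,"dy":0,"dz":0,"yaw":0},
    {"hand":5,"dx":0,"dy":0,"dz":0,"yaw":0}
  ]
}}

```text
time: 10.55
position: [0.5439, -0.2508, 0.212]
ee_rot: [0.0, 0.974, 0.226, 0.0]
contact_force: [0.2, -0.6, -0.1]
finger_gap: 0.0601
finger_force: 27.6
```

```bash
python3 f.py b
```

```text
[ 0.54384872 -0.25083293  0.21200063] [ 0.80495321 -0.93705427 -0.01860512] [0.38645362 0.27953135 0.36550544] 10.9
```

Vertical load has moved to the funnel, with a small side force of (+0.8, -0.9) N. I'll yield 0.6 mm that way and check.

Call:
{"api": "move_arm", "payload": {
  "plan": [
    {"hand":5,"dx":0.02,"dy":0.06,"dz":0,"yaw":0},
    {"hand":5,"dx":0,"dy":0,"dz":0,"yaw":0},
    {"hand":5,"dx":0,"dy":0,"dz":0,"yaw":0},
    {"hand":5,"dx":0,"dy":0,"dz":0,"yaw":0}
  ]
}}

```text
time: 11.35
position: [0.5441, -0.2511, 0.2118]
ee_rot: [-0.0, 0.974, 0.226, -0.0]
contact_force: [0.2, -0.4, -0.5]
finger_gap: 0.0601
finger_force: 27.6
```

```bash
python3 f.py c
python3 - <<'E'
import cv2
a=cv2.imread("pics/c.png")[140:340,30:230]; cv2.imwrite("pics/cc.png",cv2.resize(a,None,fx=3,fy=3))
E
```

```text
[ 0.5441483  -0.25108969  0.21182095] [ 0.3628696  -0.77033118 -0.43073036] [0.31964392 0.24667787 0.57334621] 11.7
```

View pics/cc.png

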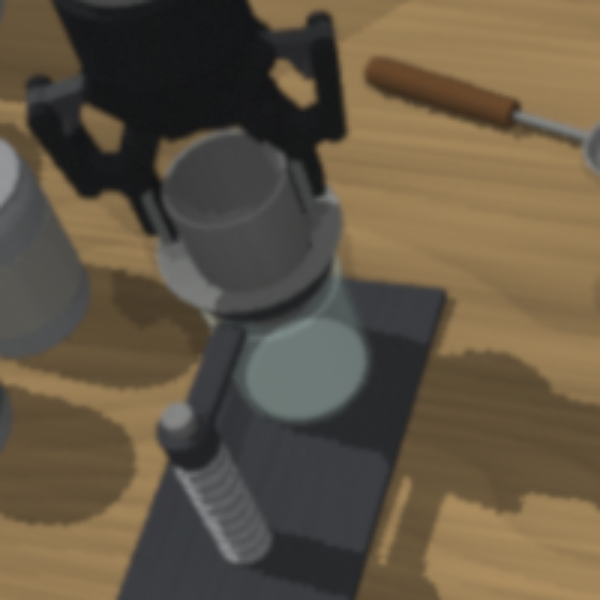

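The sleeve sits upright inside the funnel, with its foot down in the throat and the fingers clear of the lip. I'll lower it slightly more to transfer the remaining weight.

Call:
{"api": "move_arm", "payload": {
  "plan": [
    {"hand":5,"dx":0,"dy":0.04,"dz":0.1,"yaw":0},
    {"hand":5,"dx":0,"dy":0,"dz":0.07,"yaw":0},
    {"hand":5,"dx":0,"dy":0,"dz":0,"yaw":0},
    {"hand":5,"dx":0,"dy":0,"dz":0,"yaw":0},
    {"hand":5,"dx":0,"dy":0,"dz":0,"yaw":0}
  ]
}}

```text
time: 12.25
position: [0.5442, -0.2514, 0.2101]
ee_rot: [-0.0, 0.974, 0.226, -0.0]
contact_force: [-0.8, 0.8, -0.2]
finger_gap: 0.0599
finger_force: 27.7
```

```bash
python3 f.py d
```

```text
[ 0.54424671 -0.25144353  0.21013834] [-1.10851832  0.4523359  -0.34025612] [0.43335378 0.38687982 0.55141586] 12.6
```

Call:
{"api": "move_arm", "payload": {
  "plan": [
    {"hand":6.1,"dx":0,"dy":0,"dz":0,"yaw":0},
    {"hand":6.3,"dx":0,"dy":0,"dz":0,"yaw":0},
    {"hand":6.6,"dx":0,"dy":0,"dz":0,"yaw":0},
    {"hand":7,"dx":0,"dy":0,"dz":0,"yaw":0},
    {"hand":7.5,"dx":0,"dy":0,"dz":0,"yaw":0},
    {"hand":8,"dx":0,"dy":0,"dz":0,"yaw":0},
    {"hand":8.4,"dx":0,"dy":0,"dz":0,"yaw":0},
    {"hand":8.4,"dx":0,"dy":0,"dz":0,"yaw":0}
  ]
}}

```text
time: 13.45
position: [0.5444, -0.2515, 0.2102]
ee_rot: [0.0, 0.974, 0.226, 0.0]
contact_force: [0.1, 0.2, 0.0]
finger_gap: 0.084
finger_force: 0.0
```

Call:
{"api": "move_arm", "payload": {
  "plan": [
    {"hand":8.4,"dx":0,"dy":0,"dz":-0.3,"yaw":0},
    {"hand":8.4,"dx":0,"dy":0,"dz":-0.7,"yaw":0},
    {"hand":8.4,"dx":0,"dy":0,"dz":-1,"yaw":0},
    {"hand":8.4,"dx":0,"dy":0,"dz":-1,"yaw":0},
    {"hand":8.4,"dx":0,"dy":0,"dz":-1.5,"yaw":0},
    {"hand":8.4,"dx":0,"dy":0,"dz":-2,"yaw":0},
    {"hand":8.4,"dx":0,"dy":0,"dz":-2,"yaw":0},
    {"hand":8.4,"dx":0,"dy":0,"dz":-2,"yaw":0},
    {"hand":8.4,"dx":0,"dy":0,"dz":-1,"yaw":0},
    {"hand":8.4,"dx":0,"dy":0,"dz":0,"yaw":0}
  ]
}}

```text
time: 14.45
position: [0.5451, -0.252, 0.3283]
ee_rot: [0.002, 0.974, 0.226, 0.002]
contact_force: [0.6, -1.1, 1.2]
finger_gap: 0.0843
finger_force: 0.0
```

```bash
python3 f.py e
python3 - <<'E'
from h import *
a=cv2.imread("pics/e.png")[140:340,30:230]; b=eyes.grab_frame("wrist")[100:480,120:520]
cv2.imwrite("pics/ee.png",np.hstack([cv2.resize(a,(380,380)),cv2.resize(b,(400,380))]))
E
```

```text
[ 0.54433835 -0.25151076  0.32489411] [ 0.12701336  0.07762266 -0.02143312] [0.48190105 0.59959369 0.58626231] 14.8
```

View pics/ee.png

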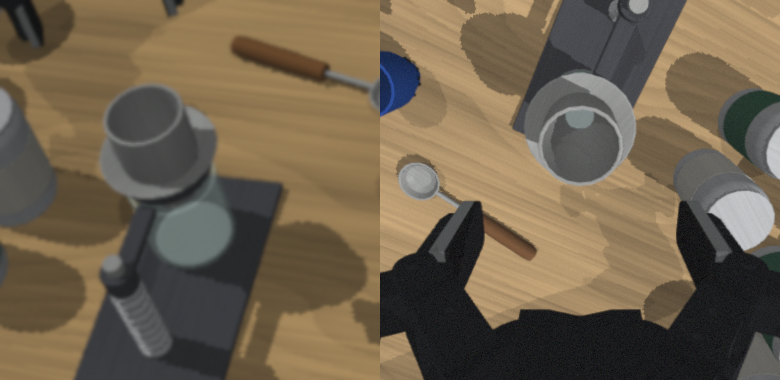

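The sleeve stands upright and centred in the funnel, at (145,130) in the left view. The gripper is open and well clear above it.

```bash
python3 -c "
from plant import close_job
print(close_job())"
```

```text
the job is handed in; nothing more can be done
None
```

The middle-sized sleeve now rests upright, narrow end down, in the funnel and has been let go; I never touched the other two sleeves, and I handed the job in at about 15 s.

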